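# Load the mill carrier and hold it up level

### The job

Two grinder mills belong in the little carrier with the upright handle: one is already in it, the other stands on the worktop. Set the other mill upright down into the empty cup of the carrier and let it go; then take the carrier by the block at the top of its handle, lift it gently and upright about 10 cm off the worktop with both mills in it, and finish while holding it there, level and still, ready to be carried to the table. Leave the mug, garlic and lemon where they are.

Things in the scene. Friction and masses are not known exactly. Their poses are not given: they have to be found in the camera images.
- mill_a_centre (a point): centre (half-way up, 72 mm above its foot) of the loose mill standing upright on the worktop to the right of the carrier: a round white grinder 144 mm tall, about 0.2 kg, foot 52 mm across; its head, the upper 46 mm, is 48 mm across, fixed, and is a good place to grip. z is up along the mill.
- mill_b_centre (a point): centre (72 mm above its foot) of the other mill, the same shape and size with a dark body, which already stands in the taken cup of the carrier. z is up along the mill.
- carrier: loose mill carrier, about 0.3 kg: wooden board 244 mm long (x), 84 mm wide (y), round ends, a raised steel cup at each end and a 12 mm stem in the middle with a grip block on top. Origin: centre of its underside; x toward the empty cup (which lies near, far or right of the stem), z up. Both mills in, it about balances under the block; it tips least when the fingers close along x.
- carrier_grip (a point): centre of the carrier's grip block, 204 mm above the carrier's underside. The block measures 24 mm along the carrier's x, 36 mm along its y and 46 mm in height. The tops of seated mills are 166 mm above the carrier's underside, 15 mm below the block. Axes are the carrier's.
- empty_seat (a point): middle of the floor of the empty cup, 80 mm from the stem along the carrier's +x. The floor is 22 mm above the carrier's underside (and so above the worktop at the start); the cup is 66 mm across inside, its rim 4 mm thick, 74 mm across outside and 8 mm higher than the floor. Axes are the carrier's.
- taken_seat (a point): middle of the floor of the cup that already holds a mill, 80 mm from the stem along the carrier's -x; same sizes. Axes are the carrier's.
- mug_centre (a point): mug, 92 mm across and 95 mm tall with a handle, on the worktop; bystander; point half-way up.
- garlic_centre (a point): garlic bulb, 60 mm across, 58 mm tall; bystander; point half-way up.
- lemon_centre (a point): lemon, 78 x 55 x 56 mm; bystander; point half-way up.
Mind the look-alikes: they are no part of the job. What is shaped like the part that bears mill_b_centre but red or turquoise is not meant.

How it is judged:
On the way, in this order (a step that is already met when the one before it is completed fails the run):
1. both mills stand in their cups and are let go, the carrier still standing on the worktop (horizontal distance between mill_a_centre and empty_seat below 0.018 m and z of mill_a_centre in the frame of empty_seat between 0.066 and 0.078 m and angle between the z axis of mill_a_centre and the z axis of empty_seat, either way round below 0.08 rad and horizontal distance between mill_b_centre and taken_seat below 0.018 m and z of mill_b_centre in the frame of taken_seat between 0.066 and 0.078 m and angle between the z axis of mill_b_centre and the z axis of taken_seat, either way round below 0.08 rad and contact force between each of mill_a, mill_b and the arm below 0.3 N and contact force between each of mill_a, mill_b and the fingers below 0.3 N and height (world z) of carrier_grip below 0.212 m and angle between carrier_grip's own z axis and vertical below 0.05 rad), for 0.2 s.
2. the carrier is lifted clear with both mills in it (horizontal distance between mill_a_centre and empty_seat below 0.018 m and z of mill_a_centre in the frame of empty_seat between 0.066 and 0.078 m and angle between the z axis of mill_a_centre and the z axis of empty_seat, either way round below 0.08 rad and horizontal distance between mill_b_centre and taken_seat below 0.018 m and z of mill_b_centre in the frame of taken_seat between 0.066 and 0.078 m and angle between the z axis of mill_b_centre and the z axis of taken_seat, either way round below 0.08 rad and height (world z) of carrier_grip above 0.264 m), for 0.2 s.
At the end, for the whole second after the job is handed in: The gripper alone holds the carrier, grasping within 40 mm of the block's centre, underside 60 to 180 mm up, within 0.1 rad of level, slower than 20 mm/s and 0.15 rad/s, clear of bystanders; both mills stand in their cups (height within 6 mm, 18 mm from the middle, 0.08 rad), untouched by the robot (all of step 2 and contact force between each of mill_a, mill_b and the arm below 0.3 N and contact force between each of mill_a, mill_b and the fingers below 0.3 N and height (world z) of carrier_grip below 0.384 m and angle between carrier_grip's own z axis and vertical below 0.1 rad and linear speed of carrier below 0.02 m/s and angular speed of carrier below 0.15 rad/s and contact force between carrier and the fingers above 2 N and distance between the grasp point and carrier_grip below 0.04 m and contact force between carrier and mug below 0.1 N and contact force between carrier and garlic below 0.1 N and contact force between carrier and lemon below 0.1 N); the arm keeps its last pose, push and grip.
It fails at once if the carrier is tipped by more than 0.3 rad (angle between carrier_grip's own z axis and vertical above 0.3 rad).
It fails at once if the mill in the carrier is tipped by more than 0.4 rad (angle between mill_b_centre's own z axis and vertical above 0.4 rad).
It fails at once if the loose mill is knocked over (tipped by more than 0.8 rad) (angle between mill_a_centre's own z axis and vertical above 0.8 rad).
It fails at once if the carrier is jerked (faster than 0.6 m/s) (linear speed of carrier above 0.6 m/s).
It fails at once if the mug, garlic or lemon is moved by more than 40 mm (distance of any of mug_centre, garlic_centre, lemon_centre from where it was at the start of the episode above 0.04 m).
It also fails if it takes over 50 s, if anything falls off the work surface, if the arm or the gripper's body presses on something with over 40 N, if the wrist force passes 120 N, or if a joint passes its speed limit or range.

### The arm

A 7-joint arm with a two-finger parallel gripper is mounted at the origin on a cart in front of the work surface, level with it; the furniture and walls round the work are solid. World frame = base frame: x ahead of the robot, y to its left, z up, the work surface at z = 0. Lengths are in m, angles in rad, forces in N, time in s.
With the tool pointing down it reaches from about 0.4 to 0.85 m from the base axis. Payload 10.4 kg.
Tool frame: the origin (TCP) lies midway between the tips of the shut fingers; the grasp point (between the pads) lies 19 mm behind it (manip.tcp_to_grasp is the distance from the TCP to the grasp point, in m); x points along the fingers, y is the direction in which the jaws open and shut, and the axes are right-handed (so a half turn about x gives the same grasp; the last joint's range is limited). The gripper opens to 85 mm and grips with 20 to 120 N. Pads are 22 mm wide; open, the fingers measure 114 mm over their backs; the gripper's body (76 mm by 85 mm) begins 54 mm behind the grasp point. The pads swing forward as they close: fully open they stand 13 mm farther back than shut.
Start: joints at [1.17, 0.332, -0.065, 1.46, 0.022, 1.35, -0.088], TCP at [0.231, -0.581, 0.231] pointing down, gripper open.
Joint ranges: [-2.6, 2.6], [-0.5, 2.12], [-1.47, 1.34], [0.16, 2.42], [-1.27, 4.41], [0.06, 2.06], [-2.6, 2.6]. Speed limits (rad/s): [2.22, 2.22, 2.79, 2.79, 3.14, 3.14, 3.14].

### API

Orientations are given as a unit quaternion [x, y, z, w].
In Python, from workcell import monitor, viewer, manip gives the robot as it stands. The module is installed in compiled form; this text tells all that it offers.
- The arm moves only by the tool send_rows, never from a script. Its arguments are lists of equal length, an entry for each row: "grip": the closure in counts, from 0 (fully open) to 255 (shut); "offset": the shift along the tool's x, y, z in mm, a list of three; "twist": the turn about the tool's x in degrees. In form: {"grip": [grip, ...], "offset": [[tx, ty, tz], ...], "twist": [twist, ...]}. A call has exactly 5 rows; each row is the pose to reach, as a shift and turn from the pose commanded when the call began, along the tool's axes at that moment; what a row does not reach only later rows make up. A row lasts 1/12 s, in which the tool goes at most 41.7 mm and 7.16 degrees, less where a joint would pass 70% of its speed; a pose out of reach is approached as far as the arm can. A call with a gripper value outside its range is refused whole. The fingers move at their own pace and stop on an object; "newtons" is the grip in N (left out, the last holds). Time passes only in rows, so rows that repeat a pose let the fingers close, or fill a call up. It gives the time, the measured TCP pose, the force and the opening at its end, in the units of the state.
- monitor.get_obs(): the state, without advancing time (a new reading comes with each control period).
- viewer.camera(name): name is "scene" or "top" or "wrist"; returns (picture, depth): 420x560x3 uint8, blue, green, red; 420x560 float32, m along the optical axis (not along the pixel's ray), 0 where there is no reading.
- viewer.camera_model(name): a dict with "camera_matrix" (3x3 intrinsics, pixels), "R" (3x3) and "t" (3): a world point X has camera coordinates R X + t; the wrist camera has in their place "mount" (4x4, takes a point from camera to tool coordinates, whose origin is the TCP and whose axes are the tool frame's). Camera axes: x right, y down, z forward; pixel columns grow to the right and rows downward; lengths in m; the calibration is good to about 2 mm. A picture is of the moment at which its call begins: read the wrist's pose just before it. camera_model takes no time and is no camera call.
- manip.hand_in(): hands the job in, once; it reports no verdict.
Trained networks look in the newest picture that a camera, given by its name, has taken for a name from the list of things; names that differ only in an ending like _2 or _b are one class to them, and where a whole thing is asked for, a point or a joint stands for the part that bears it (a point fixed in the world has none). Each returns a list of dicts, best first, with "score" (0 to 1); they miss things now and then, are a little off and sometimes report something else, mostly with a low value. They report only what shows in the picture. A call takes as long as a camera call. They do not tell look-alikes from the thing itself.
- viewer.recognise(target, camera): "box" ([left, top, width, height] in pixels, round what is visible of it).
- viewer.regions_of(target, camera): "region" (420x560 bool, what is visible of it) and "box" ([left, top, width, height] in pixels, round what is visible of it).
- viewer.spot_point(target, camera): "position" ([column, row] in pixels: a listed point, or the origin of a listed thing).
The state is a dict: "clock": time; "joint_pos": joint angles; "joint_velocities": joint speeds; "tau": joint torques, N m; "position": TCP position; "ee_rot": TCP orientation; "ft_force": force on the tool from outside, world axes, zero at the start; "torque": the same for the moment, N m; "grip_width": opening from 0.0 (shut) to 1.0 (fully open).
Only numpy, scipy, OpenCV 4.12 (cv2) and the standard library are available. Lean on these libraries where they do the work, as an engineer would, in place of code of your own. Each camera call takes 0.05 s, during which the arm holds its last target.

## Working session

There is one attempt and no reset: what is moved stays moved. The work goes in short steps, Python scripts to look and compute and a tool call to move; the robot and the scene stay as the last step left them, time stands still between calls to the robot, and variables do not carry over. Pictures are saved under pics/ and viewed, and the job is handed in when it is done.

Besides the shell and the picture viewer there is one more tool, called after "Call:" as a command line: name --pt "numbers of a row" for each row, then --argument value for the rest. send_rows: Moves the arm, as the interface text tells. Its arguments: {"type":"object","properties":{"grip":{"type":"array","items":{"type":"number"}},"offset":{"type":"array","items":{"type":"array","items":{"type":"number"}}},"twist":{"type":"array","items":{"type":"number"}},"newtons":{"type":"number"}},"required":["grip","offset","twist"]}

```bash
mkdir -p pics
python3 - <<'E'
from workcell import monitor, viewer, manip
import cv2,numpy as np
o=monitor.get_obs()
for k,v in o.items(): print(k,np.round(v,4))
for c in ["scene","top"]:
    p,d=viewer.camera(c); cv2.imwrite(f"pics/{c}0.png",p); np.save(f"pics/{c}0d.npy",d)
    m=viewer.camera_model(c); print(c,{k:np.round(v,3).tolist() for k,v in m.items()})
    for t in ["mill_a_centre","carrier_grip","empty_seat","taken_seat","carrier","mug_centre","garlic_centre","lemon_centre"]:
        print(t,[(round(r["score"],2),np.round(r["position"]).tolist()) for r in viewer.spot_point(t,c)][:5])
print(viewer.camera_model("wrist"),manip.tcp_to_grasp)
E
```

```text
clock 0.0
joint_pos [ 1.1704  0.3328 -0.0647  1.461   0.0216  1.3499 -0.0885]
joint_velocities [ 0.0009 -0.0008 -0.0011 -0.0026  0.0007 -0.0009  0.0002]
tau [-2.00000e-04 -6.25443e+01  4.94000e-02 -3.91606e+01  1.63000e-02
  1.01000e-02  0.00000e+00]
position [ 0.2304 -0.5806  0.2305]
ee_rot [-0.6944 -0.1332  0.6946 -0.1323]
ft_force [0.2313 0.1493 0.0133]
torque [ 0.0561 -0.0321 -0.0322]
grip_width 0.9962
scene {'camera_matrix': [[527.692, 0.0, 282.42], [0.0, 527.692, 199.827], [0.0, 0.0, 1.0]], 'R': [[0.982, 0.19, -0.005], [0.167, -0.878, -0.448], [-0.09, 0.439, -0.894]], 't': [-0.567, 0.034, 1.255]}
mill_a_centre [(0.94, [244.0, 307.0])]
carrier_grip [(0.72, [263.0, 154.0])]
empty_seat [(0.93, [241.0, 214.0]), (0.49, [286.0, 172.0]), (0.32, [206.0, 282.0])]
taken_seat [(0.58, [288.0, 172.0])]
carrier [(0.65, [260.0, 195.0])]
mug_centre []
garlic_centre [(0.64, [207.0, 280.0])]
lemon_centre [(0.79, [338.0, 152.0])]
top {'camera_matrix': [[401.105, 0.0, 284.235], [0.0, 401.105, 210.006], [0.0, 0.0, 1.0]], 'R': [[0.006, -1.0, -0.019], [-0.989, -0.004, -0.146], [0.146, 0.02, -0.989]],
[... 178 characters left out ...]
(0.79, [235.0, 219.0])]
carrier [(0.61, [261.0, 241.0])]
mug_centre [(0.92, [384.0, 162.0])]
garlic_centre [(0.69, [362.0, 269.0])]
lemon_centre [(0.55, [201.0, 171.0])]
{'camera_matrix': array([[307.71810969,   0.        , 276.96238137],
       [  0.        , 307.71810969, 210.86347426],
       [  0.        ,   0.        ,   1.        ]]), 'mount': array([[-2.04257679e-03, -3.27458818e-01,  9.44863244e-01,
        -1.42522444e-01],
       [ 9.99997207e-01, -1.79253137e-03,  1.54053075e-03,
         8.20280570e-05],
       [ 1.18923662e-03,  9.44863752e-01,  3.27461565e-01,
        -8.52315086e-02],
       [ 0.00000000e+00,  0.00000000e+00,  0.00000000e+00,
         1.00000000e+00]])} 0.0187
```

View pics/scene0.png

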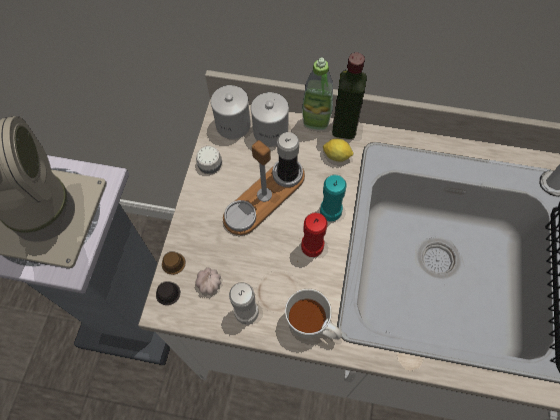

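View pics/top0.png

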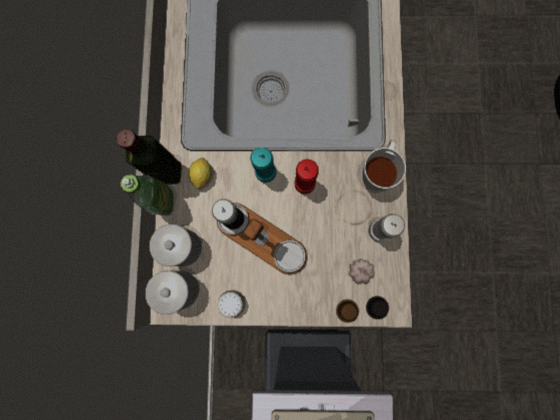

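The white mill shows at scene (243,300) and top (386,230). The carrier is at scene (262,190), with its empty cup at scene (241,215) and top (289,256). The dark mill sits in the far cup. The red mill (top (306,177)) and turquoise mill (top (263,165)) are look-alikes, and neither is white or in the carrier. Next I'll measure the points from depth.

```bash
cat > h.py <<'E'
import numpy as np,cv2
from workcell import monitor, viewer, manip
from scipy.spatial.transform import Rotation as Ro
def cloud(c,d,pose=None):
    m=viewer.camera_model(c);K=m["camera_matrix"]
    v,u=np.mgrid[0:d.shape[0],0:d.shape[1]]
    P=np.stack([(u-K[0,2])/K[0,0]*d,(v-K[1,2])/K[1,1]*d,d],-1)
    if "R" in m: W=(P-m["t"])@m["R"]
    else:
        T=m["mount"]; P=P@T[:3,:3].T+T[:3,3]
        W=P@Ro.from_quat(pose[1]).as_matrix().T+pose[0]
    W[d<=0]=np.nan
    return W
E
python3 - <<'E'
from h import *
crops=[]
for c in ["scene","top"]:
    p,_=viewer.camera(c);d=_
    W=cloud(c,d)
    print(c)
    for t in ["mill_a_centre","carrier","mug_centre","garlic_centre","lemon_centre","mill_b_centre"]:
        for r in viewer.regions_of(t,c)[:4]:
            Q=W[r["region"]];Q=Q[~np.isnan(Q[:,0])]
            if len(Q)<20: continue
            print(t,round(r["score"],2),r["box"],"zmax",np.round(np.percentile(Q[:,2],98),3),"med",np.round(np.median(Q,0),3),"min",np.round(np.percentile(Q,2,axis=0),3),"max",np.round(np.percentile(Q,98,axis=0),3))
            zt=np.percentile(Q[:,2],98); T=Q[Q[:,2]>zt-.012]; print("    top",np.round(T.mean(0),3),np.round(np.ptp(T,axis=0),3),p[r["region"]].mean(0).astype(int))
    np.save(f"pics/W_{c}.npy",W); cv2.imwrite(f"pics/{c}1.png",p)
    if c=="top": crop=cv2.resize(p[180:300,190:430],None,fx=3.3,fy=3.3,interpolation=cv2.INTER_CUBIC); cv2.imwrite("pics/crop1.png",crop)
E
```

```text
scene
mill_a_centre 0.7 [222.9, 141.8, 85.1, 93.4] zmax 0.226 med [0.502 0.132 0.018] min [0.431 0.04  0.002] max [0.582 0.223 0.226]
    top [0.506 0.14  0.224] [0.036 0.036 0.016] [ 84 101 121]
carrier 0.88 [221.6, 138.3, 84.1, 95.0] zmax 0.226 med [0.501 0.13  0.018] min [0.432 0.04  0.008] max [0.58  0.213 0.226]
    top [0.506 0.139 0.224] [0.036 0.034 0.016] [ 83 101 121]
mug_centre 0.94 [285.2, 289.3, 57.9, 49.5] zmax 0.095 med [ 0.66  -0.131  0.049] min [ 0.613 -0.178  0.001] max [ 0.719 -0.092  0.095]
    top [ 0.663 -0.133  0.091] [0.109 0.093 0.015] [ 78  95 120]
garlic_centre 0.61 [193.2, 265.7, 28.4, 26.7] zmax 0.052 med [ 0.431 -0.095  0.037] min [ 0.405 -0.118  0.022] max [ 0.452 -0.068  0.052]
    top [ 0.43  -0.091  0.045] [0.034 0.039 0.018] [126 134 151]
lemon_centre 0.83 [322.6, 139.8, 30.9, 21.6] zmax 0.056 med [0.66  0.281 0.044] min [0.628 0.265 0.021] max [0.691 0.306 0.056]
    top [0.659 0.287 0.049] [0.055 0.045 0.015] [ 59 138 155]
mill_b_centre 0.97 [300.7, 211.3, 25.6, 44.2] zmax 0.145 med [0.641 0.024 0.118] min [0.617 0.014 0.001] max [0.663 0.056 0.14
[... 1314 characters left out ...]
3 0.287 0.046] min [ 0.623  0.265 -0.   ] max [0.691 0.316 0.056]
    top [0.656 0.291 0.05 ] [0.056 0.045 0.014] [ 49 114 130]
mill_b_centre 0.97 [249.9, 147.5, 27.4, 36.7] zmax 0.145 med [0.654 0.133 0.138] min [0.641 0.112 0.01 ] max [0.683 0.157 0.145]
    top [0.662 0.135 0.141] [0.046 0.045 0.013] [85 88 34]
mill_b_centre 0.69 [213.1, 198.4, 33.2, 31.0] zmax 0.167 med [0.542 0.203 0.162] min [0.523 0.185 0.036] max [0.569 0.23  0.167]
    top [0.547 0.208 0.163] [0.048 0.047 0.015] [104 107 107]
mill_b_centre 0.55 [290.2, 162.8, 29.7, 31.5] zmax 0.145 med [0.628 0.039 0.138] min [ 0.613  0.011 -0.001] max [0.675 0.062 0.145]
    top [0.636 0.038 0.141] [0.046 0.047 0.014] [ 28  30 108]
```

View pics/crop1.png

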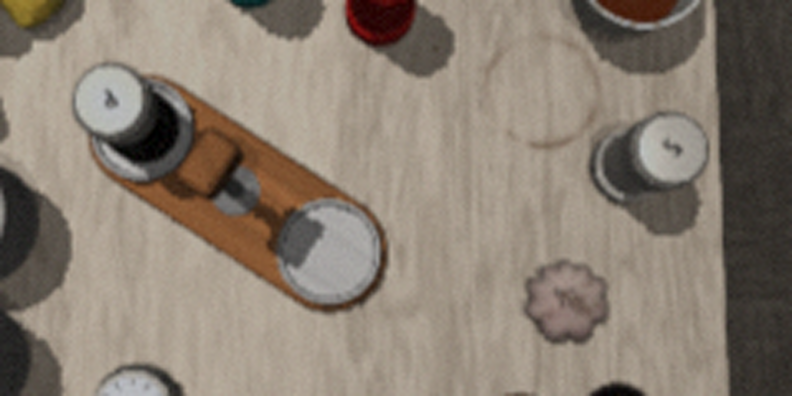

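The crop confirms the white mill (S on top) at crop (668,150) standing on the worktop. The dark mill is in one cup and the empty cup is at crop (330,252). Now I'll fit the exact centres.

Run:
```python
from h import *
for c in ["scene","top"]:
    W=np.load(f"pics/W_{c}.npy"); X,Y,Z=W[...,0],W[...,1],W[...,2]
    def circ(cx,cy,r,z0,z1,n):
        k=(np.hypot(X-cx,Y-cy)<r)&(Z>z0)&(Z<z1); q=W[k][:,:2].astype(np.float32)
        (e,rad)=cv2.minEnclosingCircle(q); print(c,n,len(q),np.round(e,4),"r",round(rad,4),"mean",np.round(W[k].mean(0),4)); return np.array(e)
    a=circ(.521,-.137,.04,.139,.15,"millA top")
    b=circ(.547,.208,.04,.161,.172,"millB top")
    r=circ(.455,.08,.05,.026,.034,"rim")
    f=circ(.455,.08,.032,.019,.025,"floor")
    g=circ(.505,.14,.03,.222,.235,"block")
    k=(np.hypot(X-.505,Y-.14)<.03)&(Z>.222); q=W[k][:,:2].astype(np.float32)*1000
    print("block rect",cv2.minAreaRect(q))
    print("axis b->rim",np.degrees(np.arctan2(*(r-b)[::-1])),np.hypot(*(r-b)), "mid",(r+b)/2)
    k=(np.hypot(X-.43,Y+.09)<.05)&(Z>.01);print("garlic zmax",np.nanmax(Z[k]))
```

```text
scene millA top 363 [ 0.5235 -0.139 ] r 0.0233 mean [ 0.5232 -0.1392  0.1419]
scene millB top 247 [0.5482 0.2094] r 0.0232 mean [0.5494 0.2088 0.1637]
scene rim 158 [0.4615 0.075 ] r 0.0377 mean [0.4629 0.0753 0.029 ]
scene floor 377 [0.456  0.0796] r 0.0313 mean [0.4575 0.0795 0.0216]
scene block 160 [0.5052 0.1425] r 0.0189 mean [0.5055 0.1417 0.2254]
block rect ((505.4062805175781, 142.0076141357422), (23.423494338989258, 34.3104133605957), 60.87328338623047)
axis b->rim -122.83654162888044 0.15996546650116122 mid [0.50487424 0.14223462]
garlic zmax 0.058221772321688355
top millA top 348 [ 0.5211 -0.139 ] r 0.0224 mean [ 0.5214 -0.1386  0.1419]
top millB top 371 [0.5467 0.2098] r 0.0235 mean [0.5472 0.2094 0.1642]
top rim 164 [0.4601 0.0756] r 0.0367 mean [0.4594 0.0763 0.0294]
top floor 486 [0.4552 0.0797] r 0.0319 mean [0.4572 0.0777 0.0217]
top block 235 [0.5039 0.1425] r 0.019 mean [0.5035 0.1422 0.226 ]
block rect ((503.83154296875, 142.40953063964844), (23.446989059448242, 35.39036178588867), 57.01466369628906)
axis b->rim -122.83019253890689 0.15973837091514262 mid [0.50344652 0.14268172]
garlic zmax 0.058848650902854585
```

```bash
cat >> h.py <<'E'
def st():
    o=monitor.get_obs(); R=Ro.from_quat(o["ee_rot"]).as_matrix()
    print("t",round(o["clock"],2),"pos",np.round(o["position"],4),"xax",np.round(R[:,0],3),"y head",round(np.degrees(np.arctan2(R[1,1],R[0,1])),1),"z head",round(np.degrees(np.arctan2(R[1,2],R[0,2])),1),"grip",round(float(o["grip_width"]),3),"F",np.round(o["ft_force"],1),"j",np.round(o["joint_pos"],2))
    return o,R
def to(x,y,z):
    o,R=st(); print("offset mm",np.round(R.T@(np.array([x,y,z])-o["position"])*1000,1))
E
python3 -c "
from h import *
to(.522,-.139,.231)"
```

```text
t 1.6 pos [ 0.2306 -0.5809  0.2314] xax [ 0. -0. -1.] y head -68.4 z head -158.4 grip 1.004 F [ 0.  -0.9  0.5] j [ 1.17  0.33 -0.06  1.46  0.02  1.35 -0.09]
offset mm [ 3.000e-01 -3.033e+02 -4.339e+02]
```

Call:
send_rows --grip '[0,0,0,0,0]' --pt "0 -23 -33" --pt "0 -46 -66" --pt "0 -69 -99" --pt "0 -92 -132" --pt "0 -115 -165" --twist '[-7,-14,-21,-28,-35]' --newtons 50

```text
clock: 2.02
position: [0.3422, -0.4115, 0.2315]
ee_rot: [-0.621, -0.337, 0.622, -0.338]
ft_force: [0.4, -0.1, 1.1]
grip_width: 1.003
```

```bash
python3 -c "
from h import *
to(.522,-.139,.231)"
```

```text
t 2.02 pos [ 0.3422 -0.4115  0.2315] xax [ 0.    -0.001 -1.   ] y head -33.0 z head -123.0 grip 1.003 F [ 0.4 -0.1  1.1] j [ 1.02  0.15 -0.26  1.69  0.04  1.31  0.18]
offset mm [   0.4    2.2 -326.5]
```

Call:
send_rows --grip '[0,0,0,0,0]' --pt "0 0 -38" --pt "0 0 -76" --pt "0 1 -114" --pt "0 1 -152" --pt "0 1 -190" --twist '[-7,-14,-21,-28,-35]'

```text
clock: 2.43
position: [0.4476, -0.2534, 0.2317]
ee_rot: [0.491, 0.508, -0.491, 0.509]
ft_force: [1.3, -1.0, -0.6]
grip_width: 0.999
```

```bash
python3 -c "
from h import *
to(.522,-.139,.231)"
```

```text
t 2.43 pos [ 0.4476 -0.2534  0.2317] xax [ 0.001 -0.001 -1.   ] y head 2.0 z head -88.0 grip 0.999 F [ 1.3 -1.  -0.6] j [ 0.85  0.12 -0.45  1.73  0.05  1.31  0.42]
offset mm [   0.6   78.3 -111.8]
```

Call:
send_rows --grip '[0,0,0,0,0]' --pt "0 20 -28" --pt "0 40 -56" --pt "0 60 -84" --pt "0 78 -112" --pt "0 78 -112" --twist '[-7,-14,-21,-28,-35]'

```text
clock: 2.85
position: [0.5244, -0.1334, 0.2317]
ee_rot: [0.314, 0.634, -0.312, 0.634]
ft_force: [-0.2, 0.2, 0.6]
grip_width: 1.001
```

Run:
```python
from h import *
o,R=st(); p,d=viewer.camera("wrist"); cv2.imwrite("pics/w1.png",p)
W=cloud("wrist",d,(o["position"],o["ee_rot"])); X,Y,Z=W[...,0],W[...,1],W[...,2]
k=(np.hypot(X-.522,Y+.139)<.035)&(Z>.137)&(Z<.15); q=W[k][:,:2].astype(np.float32)
print(len(q),cv2.minEnclosingCircle(q),W[k].mean(0))
to(.522,-.139,.16)
```

```text
t 2.85 pos [ 0.5244 -0.1334  0.2317] xax [ 0.002  0.003 -1.   ] y head 37.5 z head -52.5 grip 1.001 F [-0.2  0.2  0.6] j [ 0.7   0.2  -0.6   1.66  0.11  1.32  0.73]
2384 ((0.5221642851829529, -0.13834434747695923), 0.023854205384850502) [ 0.52101751 -0.13696076  0.14206329]
t 2.9 pos [ 0.5231 -0.1367  0.2315] xax [ 0.001  0.001 -1.   ] y head 37.9 z head -52.1 grip 0.997 F [ 0.  -0.9 -0.1] j [ 0.71  0.2  -0.6   1.66  0.11  1.32  0.75]
offset mm [71.5 -2.3  1.2]
```

View pics/w1.png

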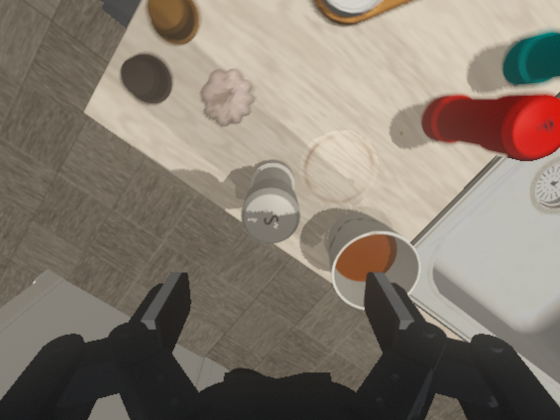

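The wrist view shows the white S mill at (270,215), centred laterally between the fingers. All three cameras agree on (0.522,-0.139). Descending.

Call:
send_rows --grip '[0,0,0,0,0]' --pt "25 -2 1" --pt "55 -2 1" --pt "85 -2 1" --pt "115 -2 1" --pt "131 -2 1" --twist '[0,0,0,0,0]'

```text
clock: 3.32
position: [0.5185, -0.1436, 0.0971]
ee_rot: [0.318, 0.632, -0.319, 0.63]
ft_force: [-0.3, 0.1, -0.3]
grip_width: 0.999
```

Call:
send_rows --grip '[0,40,80,120,160]' --pt "0 0 0" --pt "0 0 0" --pt "0 0 0" --pt "0 0 0" --pt "0 0 0" --twist '[0,0,0,0,0]' --newtons 50

```text
clock: 3.73
position: [0.5219, -0.1433, 0.1024]
ee_rot: [0.318, 0.63, -0.318, 0.633]
ft_force: [-1.5, 0.2, 5.3]
grip_width: 0.543
```

Call:
send_rows --grip '[255,255,255,255,255]' --pt "0 0 0" --pt "0 0 0" --pt "0 0 0" --pt "0 0 0" --pt "0 0 0" --twist '[0,0,0,0,0]' --newtons 50

```text
clock: 4.15
position: [0.5219, -0.1432, 0.1024]
ee_rot: [0.318, 0.63, -0.318, 0.633]
ft_force: [-1.6, -0.2, 4.9]
grip_width: 0.545
```

Run:
```python
from h import *
to(.522,-.139,.10)
```

```text
t 4.15 pos [ 0.5219 -0.1432  0.1024] xax [ 0.003 -0.001 -1.   ] y head 36.6 z head -53.4 grip 0.545 F [-1.6 -0.2  4.9] j [ 0.68  0.32 -0.58  1.81  0.2   1.07  0.67]
offset mm [ 2.4  2.6 -3.3]
```

Call:
send_rows --grip '[255,255,255,255,255]' --pt "-12 0 0" --pt "-35 0 0" --pt "-60 0 0" --pt "-80 0 0" --pt "-90 0 0" --twist '[0,0,0,0,0]'

```text
clock: 4.57
position: [0.5217, -0.1429, 0.1943]
ee_rot: [0.318, 0.63, -0.317, 0.633]
ft_force: [0.7, -0.5, -2.4]
grip_width: 0.54
```

Run:
```python
from h import *
to(.461,.0753,.192)
p,d=viewer.camera("scene"); W=cloud("scene",d);X,Y,Z=W[...,0],W[...,1],W[...,2]
k=(np.hypot(X-.522,Y+.14)<.05)&(Z>.05)&(Z<.25)
for z in np.arange(.06,.25,.02):
    s=k&(Z>z)&(Z<z+.02)
    if s.sum()>5: print(round(z,2),s.sum(),np.round(np.nanmean(W[s],0),3))
cv2.imwrite("pics/s2.png",cv2.resize(p[180:380,130:400],None,fx=2.9,fy=2.9))
```

```text
t 4.57 pos [ 0.5217 -0.1429  0.1943] xax [ 0.004 -0.002 -1.   ] y head 36.6 z head -53.4 grip 0.54 F [ 0.7 -0.5 -2.4] j [ 0.71  0.22 -0.6   1.71  0.13  1.24  0.72]
offset mm [   1.7   81.5 -211.4]
0.08 21 [ 0.537 -0.154  0.097]
0.1 126 [ 0.532 -0.154  0.113]
0.12 104 [ 0.533 -0.15   0.127]
0.14 72 [ 0.531 -0.154  0.15 ]
0.16 69 [ 0.532 -0.154  0.17 ]
0.18 33 [ 0.531 -0.157  0.194]
0.2 132 [ 0.53  -0.154  0.21 ]
0.22 233 [ 0.529 -0.153  0.23 ]
0.24 113 [ 0.521 -0.15   0.247]
```

View pics/s2.png

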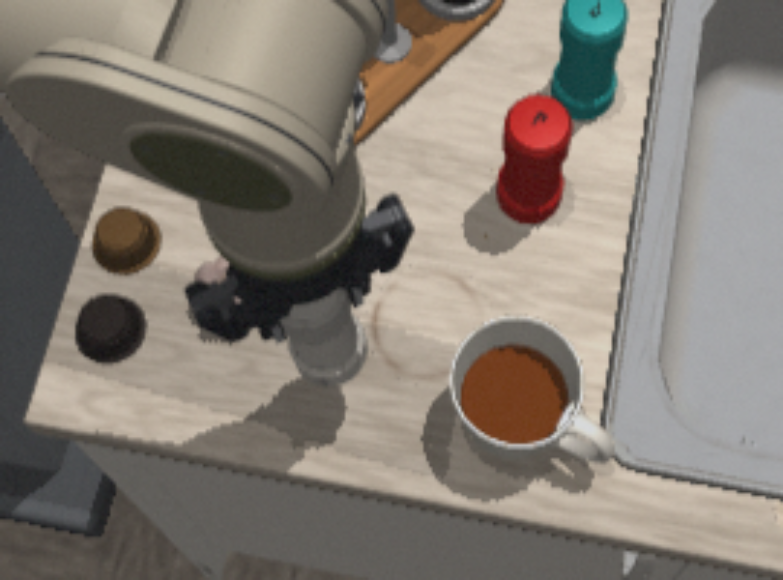

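Call:
send_rows --grip '[255,255,255,255,255]' --pt "0 5 -12" --pt "0 14 -35" --pt "0 25 -62" --pt "0 36 -90" --pt "0 47 -118" --twist '[-2,-4,-7,-10,-13]'

```text
clock: 5.03
position: [0.4862, -0.0183, 0.189]
ee_rot: [0.242, 0.665, -0.243, 0.663]
ft_force: [1.5, -0.3, -1.8]
grip_width: 0.543
```

Run:
```python
from h import *
to(.4645,.0733,.192)
```

```text
t 5.03 pos [ 0.4862 -0.0183  0.189 ] xax [-0.002  0.    -1.   ] y head 49.9 z head -40.1 grip 0.543 F [ 1.5 -0.3 -1.8] j [ 0.62  0.11 -0.71  1.84  0.08  1.22  0.76]
offset mm [ -3.   56.  -75.6]
```

Call:
send_rows --grip '[255,255,255,255,255]' --pt "0 17 -23" --pt "0 34 -46" --pt "0 48 -66" --pt "0 56 -76" --pt "0 56 -76" --twist '[-2,-4,-6,-8,-8]'

```text
clock: 5.45
position: [0.4651, 0.075, 0.1899]
ee_rot: [0.194, 0.68, -0.194, 0.68]
ft_force: [0.3, 0.1, -0.4]
grip_width: 0.547
```

Call:
send_rows --grip '[255,255,255,255,255]' --pt "0 0 0" --pt "0 0 0" --pt "0 0 0" --pt "0 0 0" --pt "0 0 0" --twist '[0,0,0,0,0]'

```text
clock: 5.87
position: [0.4663, 0.071, 0.1902]
ee_rot: [0.198, 0.679, -0.198, 0.679]
ft_force: [-0.2, -0.9, -2.4]
grip_width: 0.547
```

Run:
```python
from h import *
to(.4645,.0733,.130)
o=monitor.get_obs()
for c in ["top","scene","wrist"]:
    p,d=viewer.camera(c); cv2.imwrite(f"pics/{c}3.png",p)
    W=cloud(c,d,(o["position"],o["ee_rot"]));np.save(f"pics/W3_{c}.npy",W)
ps=[cv2.imread(f"pics/{c}3.png") for c in ["top","scene","wrist"]]
im=np.hstack([cv2.resize(ps[0][150:350,180:380],(400,400)),cv2.resize(ps[1][120:320,150:350],(400,400))]); cv2.imwrite("pics/m3.png",im)
```

```text
t 5.87 pos [0.4663 0.071  0.1902] xax [-0. -0. -1.] y head 57.6 z head -32.4 grip 0.547 F [-0.2 -0.9 -2.4] j [ 0.53  0.08 -0.8   1.87  0.06  1.22  0.72]
offset mm [60.2  1.  -2.8]
```

View pics/m3.png

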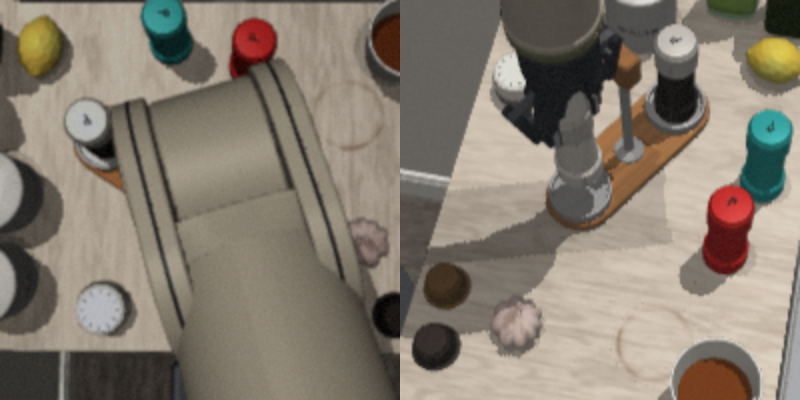

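View pics/wrist3.png

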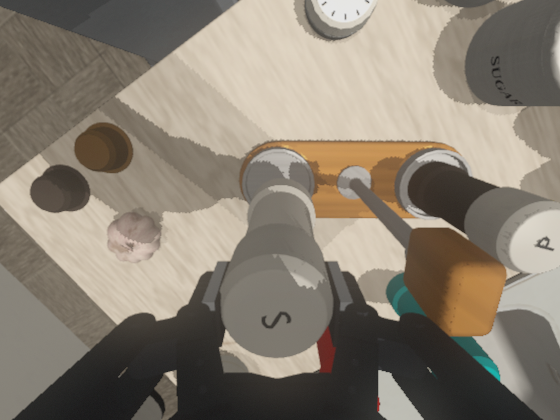

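The wrist view shows the white mill upright in the jaws at (277,290) above the empty cup at (280,178). The block is clear to the right at (455,275). Next I'll fit the mill top and the cup from this cloud.

Run:
```python
from h import *
o=monitor.get_obs()
W=np.load("pics/W3_wrist.npy");X,Y,Z=W[...,0],W[...,1],W[...,2]
k=(np.hypot(X-.464,Y-.074)<.04)&(Z>.2)
print("zmax",np.nanpercentile(Z[k],[50,90,99]))
zt=np.nanpercentile(Z[k],90)
k&=abs(Z-zt)<.004
u=np.zeros(Z.shape,bool); u[250:350,225:335]=True
k&=u
print("mill top",k.sum(),cv2.minEnclosingCircle(W[k][:,:2].astype(np.float32)),W[k].mean(0))
for n,(x,y),z0,z1,r in [("rim",(.461,.075),.026,.034,.045),("block",(.504,.1425),.222,.235,.03),("B",(.547,.21),.161,.172,.04)]:
    s=(np.hypot(X-x,Y-y)<r)&(Z>z0)&(Z<z1)
    print(n,s.sum(),cv2.minEnclosingCircle(W[s][:,:2].astype(np.float32)),W[s].mean(0))
W=np.load("pics/W3_scene.npy");X,Y,Z=W[...,0],W[...,1],W[...,2]
k=(np.hypot(X-.464,Y-.074)<.045)&(Z>.07)&(Z<.2)
for z in np.arange(.07,.2,.015):
    s=k&(Z>z)&(Z<z+.015)
    if s.sum()>8: print(round(z,3),s.sum(),np.round(W[s].mean(0),3),np.round(W[s].min(0),3))
```

```text
zmax [0.24046683 0.27668159 0.28342528]
mill top 0 ((0.0, 0.0), 0.0) [nan nan nan]
rim 582 ((0.46085143089294434, 0.07494966685771942), 0.037035487592220306) [0.44608619 0.08222341 0.02949438]
block 4224 ((0.5039415955543518, 0.1422908902168274), 0.019458573311567307) [0.50104073 0.14252439 0.22586031]
B 3042 ((0.5470628142356873, 0.20780599117279053), 0.02287764847278595) [0.54465824 0.20468029 0.16400368]
0.085 48 [0.476 0.059 0.095] [0.447 0.049 0.089]
0.1 103 [0.473 0.059 0.11 ] [0.441 0.048 0.1  ]
0.115 99 [0.474 0.061 0.121] [0.445 0.048 0.115]
0.13 62 [0.474 0.06  0.137] [0.448 0.052 0.13 ]
0.145 69 [0.473 0.059 0.153] [0.451 0.052 0.145]
0.16 61 [0.474 0.059 0.168] [0.455 0.051 0.16 ]
0.175 34 [0.477 0.058 0.182] [0.463 0.049 0.175]
0.19 53 [0.478 0.06  0.196] [0.455 0.039 0.191]<stdin>:10: RuntimeWarning: Mean of empty slice.
  ret = um.true_divide(
```

Run:
```python
from h import *
from scipy.optimize import least_squares
W=np.load("pics/W3_wrist.npy");X,Y,Z=W[...,0],W[...,1],W[...,2]
u=np.zeros(Z.shape,bool); u[235:350,222:332]=True
k=u&(np.hypot(X-.464,Y-.074)<.035)&(Z>.222)&(Z<.242)
print("mill top",k.sum(),cv2.minEnclosingCircle(W[k][:,:2].astype(np.float32)),W[k].mean(0))
W=np.load("pics/W3_scene.npy");X,Y,Z=W[...,0],W[...,1],W[...,2]
for z0,z1 in [(.088,.1),(.1,.11),(.11,.13)]:
    s=(np.hypot(X-.464,Y-.074)<.04)&(Z>z0)&(Z<z1); q=W[s]
    f=least_squares(lambda p:np.hypot(q[:,0]-p[0],q[:,1]-p[1])-p[2],[.464,.074,.025],loss="soft_l1",f_scale=.001)
    print(z0,len(q),f.x.round(4))
```

```text
mill top 9114 ((0.4652046263217926, 0.07213594019412994), 0.02692081220448017) [0.45852878 0.07578886 0.22960642]
0.088 48 [0.4667 0.0758 0.0258]
0.1 47 [0.4669 0.075  0.0257]
0.11 155 [0.466  0.0767 0.024 ]
```

Call:
send_rows --grip '[255,255,255,255,255]' --pt "3 -1 -3" --pt "16 -1 -4" --pt "30 -1 -4" --pt "42 -1 -4" --pt "48 -1 -4" --twist '[0,0,0,0,0]'

```text
clock: 6.43
position: [0.4614, 0.0729, 0.1407]
ee_rot: [0.197, 0.68, -0.197, 0.679]
ft_force: [-0.6, -0.2, -2.4]
grip_width: 0.541
```

Run:
```python
from h import *
to(.4625,.0712,.1255)
```

```text
t 6.43 pos [0.4614 0.0729 0.1407] xax [-0.002 -0.    -1.   ] y head 57.6 z head -32.4 grip 0.541 F [-0.6 -0.2 -2.4] j [ 0.51  0.13 -0.8   1.94  0.1   1.11  0.67]
offset mm [15.2 -0.8  1.9]
```

Call:
send_rows --grip '[255,255,255,255,255]' --pt "4 0 1" --pt "8 0 1" --pt "11 0 1" --pt "13 0 1" --pt "14 0 1" --twist '[0,0,0,0,0]'

```text
clock: 6.85
position: [0.4632, 0.0726, 0.1283]
ee_rot: [0.197, 0.679, -0.197, 0.679]
ft_force: [-0.3, 0.1, -1.9]
grip_width: 0.542
```

Call:
send_rows --grip '[255,255,255,255,255]' --pt "0 0 0" --pt "1 0 0" --pt "1 0 0" --pt "1 0 0" --pt "1 0 0" --twist '[0,0,0,0,0]'

```text
clock: 7.27
position: [0.4632, 0.0725, 0.1274]
ee_rot: [0.197, 0.679, -0.197, 0.679]
ft_force: [-0.6, 0.7, -1.8]
grip_width: 0.54
```

Run:
```python
from h import *
to(.4625,.0712,.1245)
p,d=viewer.camera("scene"); cv2.imwrite("pics/s4.png",cv2.resize(p[110:260,190:390],None,fx=4,fy=4,interpolation=cv2.INTER_CUBIC))
W=cloud("scene",d);X,Y,Z=W[...,0],W[...,1],W[...,2]
from scipy.optimize import least_squares
for z0,z1 in [(.034,.042),(.042,.06),(.06,.08),(.08,.11)]:
    s=(np.hypot(X-.464,Y-.074)<.034)&(Z>z0)&(Z<z1); q=W[s]
    f=least_squares(lambda p:np.hypot(q[:,0]-p[0],q[:,1]-p[1])-p[2],[.464,.074,.025],loss="soft_l1",f_scale=.001)
    print(z0,len(q),f.x.round(4))
s=(np.hypot(X-.505,Y-.142)<.03)&(Z>.222); print("block",W[s].mean(0))
```

```text
t 7.27 pos [0.4632 0.0725 0.1274] xax [ 0. -0. -1.] y head 57.6 z head -32.4 grip 0.54 F [-0.6  0.7 -1.8] j [ 0.51  0.15 -0.8   1.95  0.12  1.09  0.66]
offset mm [ 2.9 -1.5  0.1]
0.034 30 [0.4635 0.0776 0.0264]
0.042 133 [0.4635 0.0766 0.0241]
0.06 76 [0.4628 0.0765 0.0218]
0.08 105 [0.4623 0.0757 0.0214]
block [0.50011853 0.13056428 0.31424735]
```

View pics/s4.png

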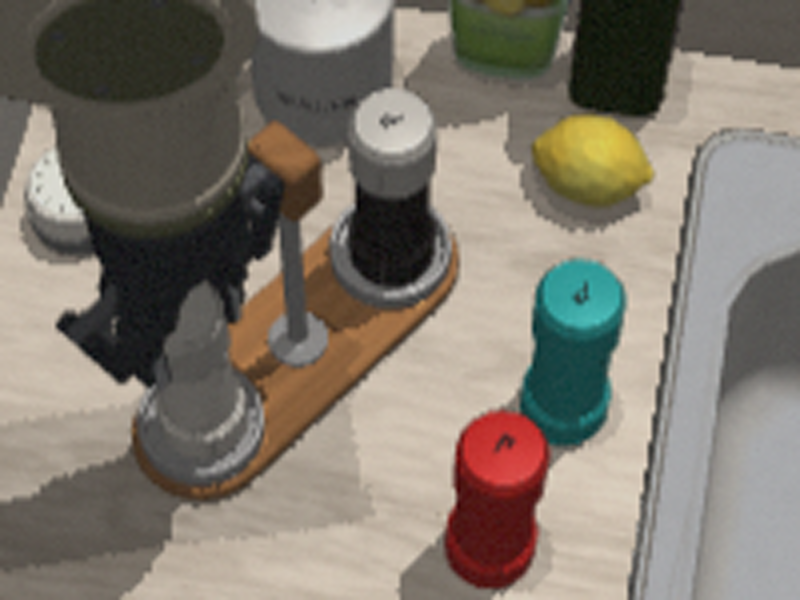

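The mill's foot is inside the cup (picture (205,420)) and about 3 mm above the floor. Lowering the rest.

Call:
send_rows --grip '[255,255,255,255,255]' --pt "1 0 0" --pt "2 0 0" --pt "3 0 0" --pt "3 0 0" --pt "3 0 0" --twist '[0,0,0,0,0]'

```text
clock: 7.73
position: [0.4632, 0.0726, 0.1244]
ee_rot: [0.197, 0.679, -0.197, 0.679]
ft_force: [0.5, 0.2, 0.9]
grip_width: 0.545
```

Call:
send_rows --grip '[110,100,90,80,70]' --pt "0 0 0" --pt "0 0 0" --pt "0 0 0" --pt "0 0 0" --pt "0 0 0" --twist '[0,0,0,0,0]'

```text
clock: 8.15
position: [0.4631, 0.0725, 0.1243]
ee_rot: [0.197, 0.679, -0.197, 0.679]
ft_force: [0.3, -0.3, 0.4]
grip_width: 0.723
```

Call:
send_rows --grip '[50,50,50,50,50]' --pt "0 0 0" --pt "0 0 0" --pt "0 0 0" --pt "0 0 0" --pt "0 0 0" --twist '[0,0,0,0,0]'

```text
clock: 8.57
position: [0.4631, 0.0725, 0.1243]
ee_rot: [0.197, 0.679, -0.197, 0.679]
ft_force: [-0.1, -0.2, -0.7]
grip_width: 0.803
```

Call:
send_rows --grip '[50,50,50,50,50]' --pt "-4 0 0" --pt "-15 0 0" --pt "-35 0 0" --pt "-60 0 0" --pt "-85 0 0" --twist '[0,0,0,0,0]'

```text
clock: 8.98
position: [0.4628, 0.0728, 0.2111]
ee_rot: [0.197, 0.679, -0.197, 0.679]
ft_force: [0.7, -0.7, 0.6]
grip_width: 0.804
```

Call:
send_rows --grip '[0,0,0,0,0]' --pt "-20 0 0" --pt "-40 0 0" --pt "-50 0 0" --pt "-55 0 0" --pt "-55 0 0" --twist '[0,0,0,0,0]'

```text
clock: 9.4
position: [0.4634, 0.0726, 0.2652]
ee_rot: [0.197, 0.679, -0.197, 0.68]
ft_force: [0.1, -0.8, -0.9]
grip_width: 1.001
```

Run:
```python
from h import *
to(.504,.1425,.265)
o,R=st(); p,d=viewer.camera("wrist"); cv2.imwrite("pics/w5.png",p)
W=cloud("wrist",d,(o["position"],o["ee_rot"])); X,Y,Z=W[...,0],W[...,1],W[...,2]
for n,(x,y),z0,z1,r in [("A top",(.463,.075),.158,.175,.04),("rim",(.461,.075),.026,.034,.045),("block",(.504,.1425),.222,.235,.03),("B",(.547,.21),.158,.175,.04)]:
    s=(np.hypot(X-x,Y-y)<r)&(Z>z0)&(Z<z1)
    if s.sum()>10: print(n,s.sum(),cv2.minEnclosingCircle(W[s][:,:2].astype(np.float32)),W[s].mean(0), cv2.minAreaRect(W[s][:,:2].astype(np.float32)*1000))
```

```text
t 9.4 pos [0.4634 0.0726 0.2652] xax [ 0.002 -0.    -1.   ] y head 57.6 z head -32.4 grip 1.001 F [ 0.1 -0.8 -0.9] j [ 0.55  0.01 -0.8   1.77  0.01  1.37  0.76]
offset mm [ 0.2 80.7 -3.1]
t 9.4 pos [0.4634 0.0726 0.2652] xax [ 0.002 -0.    -1.   ] y head 57.6 z head -32.4 grip 1.001 F [ 0.1 -0.8 -0.9] j [ 0.55  0.01 -0.8   1.77  0.01  1.37  0.76]
A top 2350 ((0.46176138520240784, 0.07637423276901245), 0.02437903918325901) [0.46002234 0.07742888 0.16379724] ((461.5972595214844, 76.33556365966797), (47.58361053466797, 47.53510665893555), 68.49858093261719)
rim 426 ((0.4606115221977234, 0.07529781013727188), 0.036957863718271255) [0.4464092  0.08275825 0.02954607] ((452.1099548339844, 79.74249267578125), (73.4655532836914, 53.72248077392578), 62.11085891723633)
block 1797 ((0.503485381603241, 0.14281533658504486), 0.019064415246248245) [0.50199622 0.14253751 0.22601235] ((503.6359558105469, 142.28575134277344), (23.459150314331055, 35.61627960205078), 58.027992248535156)
B 2353 ((0.5474319458007812, 0.20935145020484924), 0.024217937141656876) [0.54507447 0.20832209 0.16347344] ((547.2589721679688, 208.58856201171875), (45.646400451660156, 46.37852096557617), 75.42317962646484)
```

View pics/w5.png

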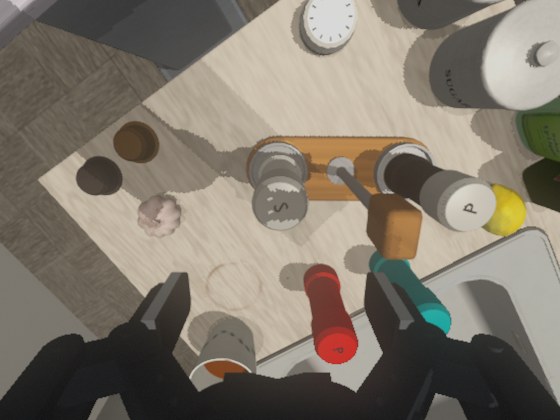

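The wrist view shows mill A seated in its cup (top at (280,203), same height as mill B's top at (467,210)). Both are let go, and the block is at (395,225) on a 58° heading. Moving over the block.

Call:
send_rows --grip '[0,0,0,0,0]' --pt "0 15 0" --pt "0 40 -1" --pt "0 65 -2" --pt "0 80 -3" --pt "0 80 -3" --twist '[0,0,0,0,0]'

```text
clock: 9.87
position: [0.5032, 0.1447, 0.2627]
ee_rot: [0.196, 0.681, -0.195, 0.678]
ft_force: [-0.5, 0.3, -0.4]
grip_width: 0.996
```

Call:
send_rows --grip '[0,0,0,0,0]' --pt "0 0 0" --pt "0 0 0" --pt "0 0 0" --pt "0 0 0" --pt "0 0 0" --twist '[0,0,0,0,0]'

```text
clock: 10.28
position: [0.5033, 0.141, 0.2643]
ee_rot: [0.197, 0.679, -0.198, 0.679]
ft_force: [0.5, -0.6, -0.2]
grip_width: 1.003
```

Run:
```python
from h import *
to(.5037,.1425,.190)
```

```text
t 10.28 pos [0.5033 0.141  0.2643] xax [ 0.    -0.001 -1.   ] y head 57.6 z head -32.4 grip 1.003 F [ 0.5 -0.6 -0.2] j [ 0.42  0.17 -0.86  1.64  0.13  1.39  0.54]
offset mm [74.3  1.5 -0.5]
```

Call:
send_rows --grip '[0,0,0,0,0]' --pt "12 1 0" --pt "32 1 0" --pt "52 1 0" --pt "66 1 0" --pt "73 1 0" --twist '[0,0,0,0,0]'

```text
clock: 10.7
position: [0.5028, 0.1419, 0.1887]
ee_rot: [0.197, 0.68, -0.198, 0.678]
ft_force: [0.0, -0.2, 0.4]
grip_width: 1.0
```

Call:
send_rows --grip '[0,40,80,110,130]' --pt "0 0 0" --pt "0 0 0" --pt "0 0 0" --pt "0 0 0" --pt "0 0 0" --twist '[0,0,0,0,0]' --newtons 40

```text
clock: 11.12
position: [0.5043, 0.1427, 0.192]
ee_rot: [0.197, 0.679, -0.197, 0.68]
ft_force: [0.5, 0.3, 0.8]
grip_width: 0.494
```

Run:
```python
from h import *
to(.5037,.1425,.190)
p,d=viewer.camera("scene"); cv2.imwrite("pics/s6.png",cv2.resize(p[90:260,190:390],None,fx=3.5,fy=3.5,interpolation=cv2.INTER_CUBIC))
```

```text
t 11.12 pos [0.5043 0.1427 0.192 ] xax [ 0.001  0.    -1.   ] y head 57.6 z head -32.4 grip 0.494 F [0.5 0.3 0.8] j [ 0.4   0.23 -0.85  1.75  0.18  1.25  0.5 ]
offset mm [ 2.  -0.5 -0.4]
```

View pics/s6.png

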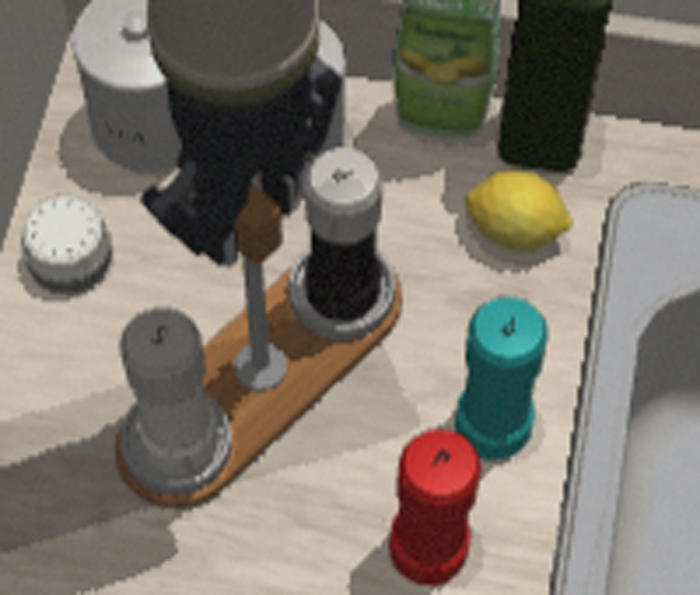

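The fingers straddle the block at (255,225) and the mills stand free on both sides at (165,360) and (343,195). Closing gently first, then to full force.

Call:
send_rows --grip '[140,155,170,185,200]' --pt "0 0 0" --pt "0 0 0" --pt "0 0 0" --pt "0 0 0" --pt "0 0 0" --twist '[0,0,0,0,0]' --newtons 30

```text
clock: 11.58
position: [0.5039, 0.1429, 0.1914]
ee_rot: [0.197, 0.679, -0.197, 0.679]
ft_force: [0.8, 1.6, 1.2]
grip_width: 0.277
```

Call:
send_rows --grip '[255,255,255,255,255]' --pt "0 0 0" --pt "0 0 0" --pt "0 0 0" --pt "0 0 0" --pt "0 0 0" --twist '[0,0,0,0,0]' --newtons 110

```text
clock: 12.0
position: [0.5041, 0.1428, 0.1916]
ee_rot: [0.197, 0.679, -0.197, 0.679]
ft_force: [0.2, 2.4, 3.8]
grip_width: 0.265
```

Call:
send_rows --grip '[255,255,255,255,255]' --pt "-1 0 0" --pt "-3 0 0" --pt "-6 0 0" --pt "-9 0 0" --pt "-12 0 0" --twist '[0,0,0,0,0]'

```text
clock: 12.42
position: [0.5036, 0.1422, 0.2031]
ee_rot: [0.197, 0.679, -0.197, 0.679]
ft_force: [0.4, 0.2, -7.5]
grip_width: 0.266
```

```bash
cat > chk.py <<'E'
from h import *
import sys
o,R=st(); c=o["position"]; dz=float(sys.argv[1])
p,d=viewer.camera("scene"); cv2.imwrite(f"pics/s_{sys.argv[2]}.png",cv2.resize(p[60:260,190:390],None,fx=2.9,fy=2.9,interpolation=cv2.INTER_CUBIC))
W=cloud("scene",d); X,Y,Z=W[...,0],W[...,1],W[...,2]
for n,(x,y),z0,z1,r in [("A top",(.462,.076),.155+dz,.176+dz,.035),("B top",(.547,.209),.155+dz,.176+dz,.035)]:
    s=(np.hypot(X-x,Y-y)<r)&(Z>z0)&(Z<z1)
    if s.sum()>10: print(n,s.sum(),"99%z",np.percentile(Z[s],97).round(4),"med",np.median(Z[s]).round(4),W[s].mean(0).round(4))
# board plane
s=(np.hypot(X-.504,Y-.1425)<.12)&(abs(Z-.014-dz)<.025)&(Z>.008)
if dz<.03: s&=(p[...,2].astype(int)-p[...,0]>45)
q=W[s]
for _ in range(4):
    A=np.c_[q[:,:2]-[.504,.1425],np.ones(len(q))]; f=np.linalg.lstsq(A,q[:,2],rcond=None)[0]; e=A@f-q[:,2]; q=q[abs(e)<.004] if len(q[abs(e)<.004])>30 else q
print("board plane",len(q),f.round(4))
E
python3 chk.py 0.012 l1
```

```text
t 12.42 pos [0.5036 0.1422 0.2031] xax [-0.001 -0.    -1.   ] y head 57.6 z head -32.4 grip 0.266 F [ 0.4  0.2 -7.5] j [ 0.4   0.22 -0.86  1.73  0.17  1.27  0.51]
A top 386 99%z 0.1789 med 0.1747 [0.4634 0.0729 0.1742]
B top 338 99%z 0.178 med 0.1743 [0.5491 0.2061 0.1739]
board plane 793 [-0.0028 -0.0047  0.0243]
```

View pics/s_l1.png

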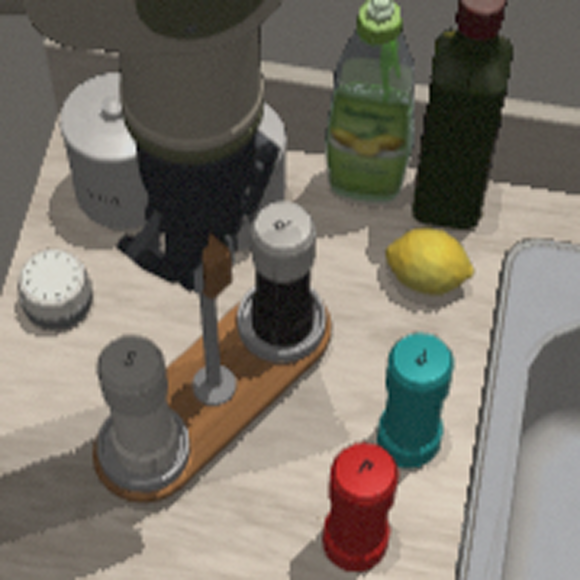

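The carrier is off the worktop (7.5 N on the wrist), level to a few mrad, and both mills are seated. Continuing the lift gently.

Call:
send_rows --grip '[255,255,255,255,255]' --pt "-5 0 0" --pt "-12 0 0" --pt "-20 0 0" --pt "-28 0 0" --pt "-36 0 0" --twist '[0,0,0,0,0]'

```text
clock: 12.88
position: [0.504, 0.1427, 0.2405]
ee_rot: [0.197, 0.679, -0.197, 0.679]
ft_force: [0.7, 1.1, -7.8]
grip_width: 0.268
```

Call:
send_rows --grip '[255,255,255,255,255]' --pt "-8 0 0" --pt "-16 0 0" --pt "-24 0 0" --pt "-32 0 0" --pt "-40 0 0" --twist '[0,0,0,0,0]'

```text
clock: 13.3
position: [0.5039, 0.1426, 0.2801]
ee_rot: [0.197, 0.679, -0.197, 0.679]
ft_force: [0.9, -0.6, -7.0]
grip_width: 0.265
```

Call:
send_rows --grip '[255,255,255,255,255]' --pt "-6 0 0" --pt "-10 0 0" --pt "-12 0 0" --pt "-13 0 0" --pt "-13 0 0" --twist '[0,0,0,0,0]'

```text
clock: 13.72
position: [0.5039, 0.1426, 0.2922]
ee_rot: [0.197, 0.679, -0.197, 0.679]
ft_force: [-0.3, -0.2, -7.3]
grip_width: 0.27
```

Call:
send_rows --grip '[255,255,255,255,255]' --pt "0 0 0" --pt "0 0 0" --pt "0 0 0" --pt "0 0 0" --pt "0 0 0" --twist '[0,0,0,0,0]'

```text
clock: 14.13
position: [0.5039, 0.1426, 0.2922]
ee_rot: [0.197, 0.679, -0.197, 0.679]
ft_force: [0.5, -0.2, -7.0]
grip_width: 0.265
```

```bash
python3 chk.py 0.1 l2
```

```text
t 14.13 pos [0.5039 0.1426 0.2922] xax [-0. -0. -1.] y head 57.6 z head -32.4 grip 0.265 F [ 0.5 -0.2 -7. ] j [ 0.42  0.16 -0.86  1.59  0.12  1.44  0.55]
A top 442 99%z 0.2674 med 0.2636 [0.4644 0.0725 0.2632]
B top 382 99%z 0.2672 med 0.2634 [0.5493 0.2059 0.263 ]
board plane 815 [-0.0446  0.0156  0.117 ]
```

View pics/s_l2.png

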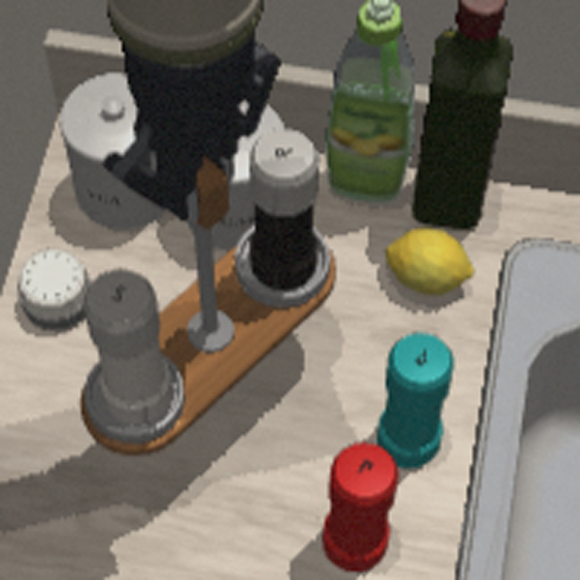

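Run:
```python
from h import *
st()
for c in ["scene","wrist"]:
    o=monitor.get_obs(); p,d=viewer.camera(c); W=cloud(c,d,(o["position"],o["ee_rot"])); X,Y,Z=W[...,0],W[...,1],W[...,2]
    s=(np.hypot(X-.504,Y-.1425)<.12)&(abs(Z-.113)<.012)&(p[...,2].astype(int)-p[...,0]>45)
    q=W[s]
    for _ in range(5):
        A=np.c_[q[:,:2]-[.504,.1425],np.ones(len(q))]; f=np.linalg.lstsq(A,q[:,2],rcond=None)[0]; q=q[abs(A@f-q[:,2])<.003]
    print(c,len(q),f.round(4))
    for n,(x,y) in [("A",(.464,.0725)),("B",(.549,.206))]:
        s=(np.hypot(X-x,Y-y)<.035)&(Z>.255)&(Z<.275); print(n,W[s].mean(0).round(4) if s.sum() else 0)
```

```text
t 14.18 pos [0.5039 0.1426 0.2922] xax [-0. -0. -1.] y head 57.6 z head -32.4 grip 0.263 F [ 0.3 -0.2 -6.4] j [ 0.42  0.16 -0.86  1.59  0.12  1.44  0.55]
scene 845 [-0.008   0.003   0.1134]
A [0.4642 0.0726 0.2631]
B [0.5493 0.2059 0.2629]
wrist 6638 [ 0.0016 -0.0028  0.1144]
A [0.4602 0.0804 0.2641]
B [0.5431 0.2095 0.2638]
```

The carrier is level to within 9 mrad, its underside is about 100 mm up, and it is still. Handing in.

```bash
python3 -c "
from workcell import monitor, viewer, manip
print(manip.hand_in())"
```

```text
the job is handed in; nothing more can be done
None
```

The white mill is in the empty cup and released. The carrier is held by its block about 10 cm above the worktop with both mills in it. I handed the job in at about 14.3 s; the hand-in gave no verdict.

- **Seating:** after release, both mill tops were at the same height. Mill A's top was about 1–2 mm from the cup centre, well inside the 18 mm limit.
- **Final hold:** the carrier underside was about 100 mm up and the board was level to 9 mrad or better in both the scene and wrist views. Both mills were still in their cups. The wrist carried about 7 N, the grip opening held steady, and the TCP did not move between the last readings.
- **Bystanders:** I did not measure the mug, garlic and lemon again at the end. In the last close picture the lemon was in place; the mug and garlic lie outside that crop. No wrist reading during the moves suggested contact with any of them.
- **One check disagreed:** one board-plane fit after the lift suggested about 47 mrad of tilt. It included cup and mill-foot points; a fit using only the wood in two cameras did not confirm it.

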